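# Show which eyepiece goes in which stand

### The arm

A 6-joint arm with a two-finger parallel gripper is mounted at the origin on a cart in front of the work surface, level with it; the furniture and walls round the work are solid. World frame = base frame: x ahead of the robot, y to its left, z up, the work surface at z = 0. Lengths are in m, angles in degrees, forces in N, time in s.
With the tool pointing down it reaches from about 0.3 to 0.75 m from the base axis. Payload 8.5 kg.
Tool frame: the origin (TCP) lies at the very end of the fingers, on their centre line; the grasp point (between the pads) lies 19 mm behind it; z points along the fingers, y is the line along which they close (so a half turn about z gives the same grasp; the last joint's range is limited). The gripper opens to 85 mm and grips with 20 to 120 N. Pads are 22 mm wide; open, the fingers measure 114 mm over their backs; the gripper's body (76 mm by 85 mm) begins 54 mm behind the grasp point. The pads swing forward as they close: fully open they stand 13 mm farther back than shut.
Start: joints at [-85.56, 21.807, 74.336, -0, 83.858, -12.336], TCP at [0.159, -0.527, 0.231] pointing down, gripper open.
Joint ranges: [-178.18, 178.18], [-50.72, 133.34], [12.68, 142.11], [-81.47, 261.47], [9.98, 163.14], [-165.26, 165.26]. Speed limits (degrees/s): [136.94, 136.94, 180, 180, 180, 180].

### API

Orientations are given as a 3x3 rotation matrix whose columns are the frame's x, y, z axes.
In Python, from rig import env, optics, spotter gives the robot as it stands.
- The arm moves only by the shell command python3 -m crank 'ROWS' [FORCE]. ROWS is JSON, one flat list of numbers, 5 for each row, row after row: the finger opening in cm, from 0 to 8.54, then the shift along the tool's x, y, z in cm, then the turn about the tool's z in rad. A call has exactly 8 rows; each row shifts and turns the commanded pose from where the row before left it, along the tool's axes as they then stand; what a row does not reach is not made up. A row lasts 1/12 s, in which the tool goes at most 41.7 mm and 7.16 degrees, less where a joint would pass 70% of its speed; a pose out of reach is approached as far as the arm can. A call is refused whole if a number of a shift passes 4.17 or a number of a turn 0.125, either way. A call with a gripper value outside its range is refused whole. The fingers move at their own pace and stop on an object; FORCE is the grip in N (left out, the last holds). Time passes only in rows, so rows that do not move let the fingers close, or fill a call up. It gives the time, the measured TCP pose, the force, the opening and the grip force at its end, in the units of the state.
- env.observe(): the state, without advancing time (a new reading comes with each control period).
- optics.get_image(name): name is "scene" or "top"; returns a dict with "color" (480x640x3 uint8, red, green, blue), "intrinsics" (3x3 intrinsics, pixels), "distortion" ([k1, k2, p1, p2, k3] as OpenCV has them; the pictures are not rectified), "pose" (4x4, takes a point from camera to world coordinates). Camera axes: x right, y up, looking along -z (the intrinsics and any distortion apply to the point x, -y, -z); pixel columns grow to the right and rows downward; lengths in m; the calibration is good to about 2 mm. A picture is of the moment at which its call begins. There is no depth.
- env.close_job(): hands the job in; it is judged then, once.
Trained networks look in a picture, given as the dict that the camera call returned (one of the last four; its "shot" number tells which), for a name from the list of things; names that differ only in an ending like _2 or _b are one class to them, and where a whole thing is asked for, a point or a joint stands for the part that bears it (a point fixed in the world has none). Each returns a list of dicts, best first, with "score" (0 to 1); they miss things now and then, are a little off and sometimes report something else, mostly with a low value. They report only what shows in the picture. A call takes as long as a camera call.
- spotter.look_for(picture, query): "at" ([column, row] as shares, 0 to 1, of the picture: columns of its width, rows of its height, amid what is visible of it).
The state is a dict: "time_s": time; "q": joint angles; "qvel": joint speeds; "joint_efforts": joint torques, N m; "position": TCP position; "tool_rot": TCP orientation; "ft_force": force on the tool from outside, world axes, zero at the start; "wrist_torque": the same for the moment, N m; "grip_width": finger opening in m; "gripper_force": force on a finger pad.
Only numpy, scipy, OpenCV 4.12 (cv2) and the standard library are available. Lean on these libraries where they do the work, as an engineer would, in place of code of your own. Each camera call takes 0.05 s, during which the arm holds its last target. There are 200 camera calls.

### The job

One eyepiece has been left lying on its side on the bench: show a trainee where it belongs, by pointing only. First point at it with the fingertips from two or three centimetres above its middle and stay there for two full seconds, then point in the same way at the middle of the empty stand's mouth for two full seconds, and finally draw the hand at least 20 cm away from both. Touch nothing, move nothing, and do not bring the fingertips close above the two eyepieces that already stand in their stands.

Things in the scene. Friction and masses are not known exactly. Their poses are not given: they have to be found in the camera images.
- eyepiece_lying: Black microscope eyepiece left lying on its side on the bench, the only eyepiece in no stand; about 74 x 59 mm seen from above, 60 mm high at its wide eyecup end (towards its own +x) and about 35 to 45 mm high along the narrower tube (towards -x). Origin at the centre of its underside, z up. Loose.
- lying_top (a point): The point 58 mm straight above that eyepiece's origin: the middle of its outline seen from above, level with about its highest part.
- stand_empty: Fixed turned aluminium cup on the bench: foot flange 80 mm across and 5 mm thick, round wall 68 mm outside and 58 mm inside, rim 22 mm above the bench, inner floor 6 mm above it; origin at the centre of its underside, z up. This one is empty.
- stand_empty_mouth (a point): Centre of the empty stand's open mouth, level with its rim, 22 mm above the bench.
- stand_short: Fixed turned aluminium cup on the bench: foot flange 80 mm across and 5 mm thick, round wall 68 mm outside and 58 mm inside, rim 22 mm above the bench, inner floor 6 mm above it; origin at the centre of its underside, z up. This one holds the short upright eyepiece.
- stand_tall: Fixed turned aluminium cup on the bench: foot flange 80 mm across and 5 mm thick, round wall 68 mm outside and 58 mm inside, rim 22 mm above the bench, inner floor 6 mm above it; origin at the centre of its underside, z up. This one holds the tall upright eyepiece.
- eyepiece_short: Black eyepiece standing upright and loose in its stand, widest 49 mm, 60 mm tall; origin at the centre of its underside, 6 mm above the bench, so its top is 66 mm above the bench. The three stands change places from one start to the next.
- short_top (a point): Centre of the short upright eyepiece's top face, 66 mm above the bench.
- eyepiece_tall: Black eyepiece standing upright and loose in its stand, widest 50 mm, 68 mm tall; origin at the centre of its underside, 6 mm above the bench, so its top is 74 mm above the bench.
- tall_top (a point): Centre of the tall upright eyepiece's top face, 74 mm above the bench.
- screw_dish: Bystander: shallow pressed metal dish with small screws, 68 mm across, 15 mm high, loose; origin at the centre of its underside. It is no stand.
- loupe: Bystander: small black standing loupe, 37 mm across, 40 mm high, loose; origin at the centre of its underside.
- lens_cap: Bystander: flat black dust cap, 40 mm across, 11 mm high, loose; origin at the centre of its underside.

How it is judged:
By the outcome, as a careful person would: the job done as asked, in the order asked, and still so for the second after the job is handed in, with the robot touching nothing.
It also fails if it takes over 48 s, if anything falls off the work surface, if the arm or the gripper's body presses on something with over 40 N, if the wrist force passes 120 N, or if a joint passes its speed limit or range.

## Working session

There is one attempt and no reset: what is moved stays moved. The work goes in short steps, Python scripts to look and compute and a shell command to move; the robot and the scene stay as the last step left them, time stands still between calls to the robot, and variables do not carry over. Pictures are saved under pics/ and viewed, at most 10 in all, crops included, and the job is handed in when it is done.

```bash
mkdir -p pics; cat > h.py <<'E'
import numpy as np, cv2
from rig import env, optics, spotter
def ray(p,uv,z):
    K=np.array(p["intrinsics"],float);D=np.array(p["distortion"],float);T=np.array(p["pose"])
    n=cv2.undistortPoints(np.array([[uv]],float),K,D)[0,0]
    d=T[:3,:3]@np.array([n[0],-n[1],-1.]);o=T[:3,3]
    return o+d*(z-o[2])/d[2]
Z=dict(eyepiece_lying=.025,stand_empty=.015,eyepiece_short=.05,eyepiece_tall=.05,stand_short=.015,stand_tall=.015,screw_dish=.01,loupe=.02,lens_cap=.005)
def scan(tag,cams=("top","scene"),names=Z):
    for c in cams:
        p=optics.get_image(c);cv2.imwrite(f"pics/{tag}_{c}.png",np.array(p["color"])[:,:,::-1])
        print(c,np.round(np.array(p["pose"])[:3,3],3))
        for n in names:
            for r in spotter.look_for(p,n)[:3]:
                uv=np.array(r["at"])*[640,480]
                print(n,round(r["score"],2),np.round(uv),np.round(ray(p,uv,Z[n]),3))
E
python3 - <<'E'
from h import *
s=env.observe();print(s["time_s"],s["position"],np.round(s["tool_rot"],3),s["grip_width"])
scan("a")
print(env.observe()["time_s"])
E
```

```text
0.0 [ 0.15872616 -0.52630301  0.23071216] [[ 0.957  0.289 -0.   ]
 [ 0.289 -0.957  0.001]
 [ 0.    -0.001 -1.   ]] 0.08583101625220392
top [ 0.519 -0.063  1.017]
eyepiece_lying 0.76 [258. 290.] [0.47  0.001 0.025]
eyepiece_lying 0.68 [404. 292.] [ 0.466 -0.247  0.025]
stand_empty 0.63 [183. 214.] [0.599 0.131 0.015]
eyepiece_short 0.75 [405. 289.] [ 0.471 -0.245  0.05 ]
eyepiece_tall 0.81 [342. 195.] [ 0.627 -0.141  0.05 ]
eyepiece_tall 0.52 [404. 289.] [ 0.471 -0.243  0.05 ]
stand_short 0.74 [264. 221.] [ 0.587 -0.008  0.015]
stand_tall 0.85 [338. 207.] [ 0.612 -0.136  0.015]
screw_dish 0.86 [406. 291.] [ 0.466 -0.253  0.01 ]
loupe 0.9 [413. 199.] [ 0.624 -0.265  0.02 ]
lens_cap 0.97 [434. 246.] [ 0.544 -0.306  0.005]
scene [ 0.569 -0.839  0.395]
eyepiece_lying 0.8 [289. 251.] [0.467 0.005 0.025]
stand_empty 0.8 [347. 234.] [0.588 0.127 0.015]
stand_empty 0.68 [291. 250.] [0.468 0.031 0.015]
eyepiece_short 0.85 [363. 249.] [ 0.615 -0.04   0.05 ]
eyepiece_short 0.61 [346. 237.] [0.584 0.024 0.05 ]
eyepiece_tall 0.66 [377. 282.] [ 0.631 -0.174  0.05 ]
stand_short 0.91 [354. 268.] [ 0.598 -0.05   0.015]
stand_short 0.29 [364. 250.] [0.622 0.04  0.015]
stand_tall 0.58 [375. 304.] [ 0.628 -0.185  0.015]
stand_tall 0.52 [376. 282.] [ 0.636 -0.108  0.015]
screw_dish 0.98 [275. 328.] [ 0.473 -0.253  0.01 ]
loupe 0.71 [379. 330.] [ 0.629 -0.27   0.02 ]
lens_cap 0.79 [326. 351.] [ 0.552 -0.302  0.005]
lens_cap 0.52 [290. 254.] [0.465 0.036 0.005]
1.0
```

```bash
python3 - <<'E'
import cv2
a=cv2.imread("pics/a_top.png")[150:330,150:450];cv2.imwrite("pics/a_topc.png",cv2.resize(a,(800,480),interpolation=cv2.INTER_CUBIC))
E
```

```text
(no output)
```

View pics/a_topc.png

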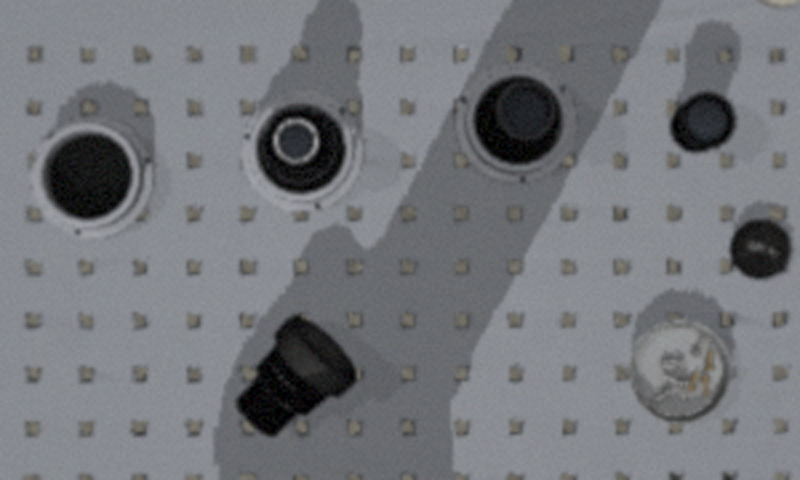

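View pics/a_scene.png

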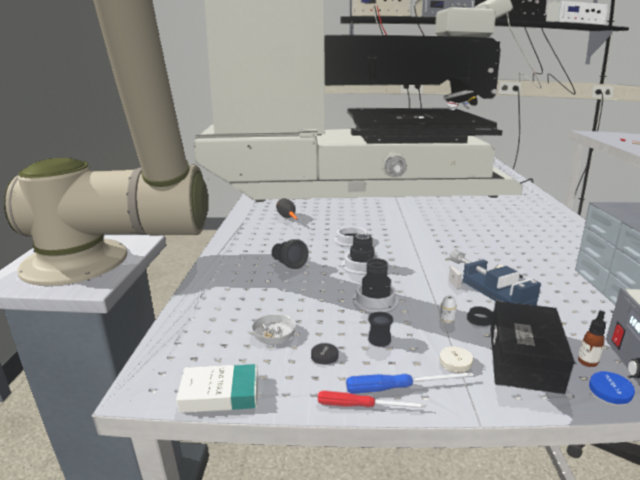

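The top view shows the lying eyepiece at about (259.5, 291), with its eyecup to the upper right. The empty stand's mouth is at about (183, 215.5), and the upright eyepieces are at (263, 206) and (344, 195). The scene view agrees. The microscope is well behind, to the left.

```bash
python3 - <<'E'
from h import *
p=optics.get_image("top");s=env.observe();R=np.array(s["tool_rot"])
L=ray(p,(259.5,291.2),.03);L[2]=.083
M=ray(p,(183,215.5),.022);M[2]=.047
print(L,M,"d1 cm",R.T@(L-s["position"])*100,"d2",R.T@(M-L)*100)
E
```

```text
[ 0.46745068 -0.00190111  0.083     ] [0.59615864 0.12905516 0.047     ] d1 cm [ 44.7001272  -41.32532792  14.83193842] d2 [16.10276371 -8.82366696  3.59954936]
```

```bash
python3 -m crank '[0,1.8,-1.7,0,0, 0,1.8,-1.7,0,0, 0,1.8,-1.7,0,0, 0,1.8,-1.7,0,0, 0,1.8,-1.7,0,0, 0,1.8,-1.7,0,0, 0,1.8,-1.7,0,0, 0,1.8,-1.7,0,0]' 20
python3 -m crank '[0,1.8,-1.7,0,0, 0,1.8,-1.7,0,0, 0,1.8,-1.7,0,0, 0,1.8,-1.7,0,0, 0,1.8,-1.7,0,0, 0,1.8,-1.7,0,0, 0,1.8,-1.7,0,0, 0,1.8,-1.7,0,0]'
python3 -m crank '[0,1.9,-1.7,0,0, 0,1.9,-1.7,0,0, 0,1.9,-1.7,0,0, 0,1.9,-1.7,0,0, 0,1.9,-1.7,0,0, 0,1.9,-1.7,0,0, 0,1.9,-1.7,0,0, 0,1.9,-1.7,0,0]'
python3 - <<'E'
from h import *
s=env.observe();R=np.array(s["tool_rot"])
print(s["time_s"],s["position"],s["grip_width"],np.round(s["q"],1),R.T@(np.array([.4675,-.002,.083])-s["position"])*100)
scan("b",("scene",),["eyepiece_lying","stand_empty"])
E
```

```text
time_s: 1.72
position: [0.2578, -0.3537, 0.2314]
tool_rot: [[0.957, 0.288, 0.0], [0.288, -0.957, -0.0], [0.0, 0.0, -1.0]]
ft_force: [-0.0, 0.1, -0.9]
grip_width: -0.0001
gripper_force: 0.0
time_s: 2.38
position: [0.3564, -0.1819, 0.2315]
tool_rot: [[0.957, 0.288, 0.0], [0.288, -0.957, -0.0], [0.0, 0.0, -1.0]]
ft_force: [0.7, 0.8, 0.4]
grip_width: -0.0001
gripper_force: 0.0
time_s: 3.05
position: [0.4628, -0.0077, 0.2315]
tool_rot: [[0.957, 0.289, 0.0], [0.289, -0.957, -0.0], [0.0, 0.0, -1.0]]
ft_force: [-0.6, -0.6, 0.3]
grip_width: -0.0001
gripper_force: 0.0
3.05 [ 0.46277476 -0.00767915  0.2314531 ] -8.713992271396508e-05 [-15.7  13.   87.3  -0.   79.6  57.6] [ 0.61238356 -0.40998999 14.84540062]
scene [ 0.569 -0.839  0.395]
eyepiece_lying 0.68 [292. 252.] [0.475 0.001 0.025]
stand_empty 0.85 [350. 236.] [0.593 0.117 0.015]
```

View pics/b_scene.png

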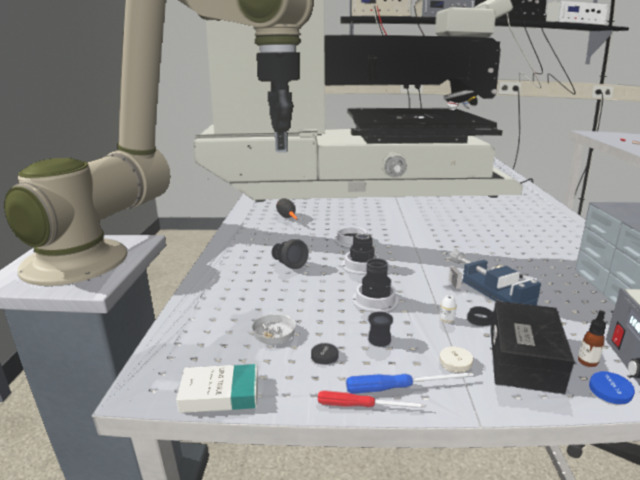

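The closed fingertips hang at (281, 148), above the lying eyepiece at (290, 253). The scene view agrees with the top estimate. Next I descend and hold.

```bash
python3 -m crank '[0,0.1,-0.1,1.5,0, 0,0.1,-0.1,1.5,0, 0,0.1,-0.1,1.5,0, 0,0.1,-0.1,1.5,0, 0,0.1,0,1.5,0, 0,0.1,0,1.5,0, 0,0,0,1.3,0, 0,0,0,1.2,0]'
python3 -m crank '[0,0,0,1,0, 0,0,0,0.8,0, 0,0,0,0.6,0, 0,0,0,0.5,0, 0,0,0,0.4,0, 0,0,0,0,0, 0,0,0,0,0, 0,0,0,0,0]'
python3 - <<'E'
from h import *
s=env.observe();R=np.array(s["tool_rot"])
print(s["time_s"],s["position"],R.T@(np.array([.4675,-.002,.083])-s["position"])*100)
p=[optics.get_image(c)["color"] for c in("top","scene")]
a=cv2.resize(p[0][240:340,200:320],(400,333));b=cv2.resize(p[1][180:280,230:350],(400,333))
cv2.imwrite("pics/c.png",np.hstack([a,b])[:,:,::-1])
E
```

```text
time_s: 3.87
position: [0.4664, -0.0042, 0.1157]
tool_rot: [[0.958, 0.288, -0.0], [0.288, -0.958, -0.0], [-0.0, 0.0, -1.0]]
ft_force: [0.5, -0.4, -0.7]
grip_width: 0.0
gripper_force: 0.0
time_s: 4.53
position: [0.467, -0.0034, 0.0837]
tool_rot: [[0.957, 0.289, 0.001], [0.289, -0.957, -0.0], [0.001, 0.0, -1.0]]
ft_force: [-0.0, 0.5, -0.3]
grip_width: 0.0003
gripper_force: 0.0
4.5333 [ 0.46704794 -0.00344059  0.08365896] [ 0.08482368 -0.1249045   0.06589723]
```

View pics/c.png

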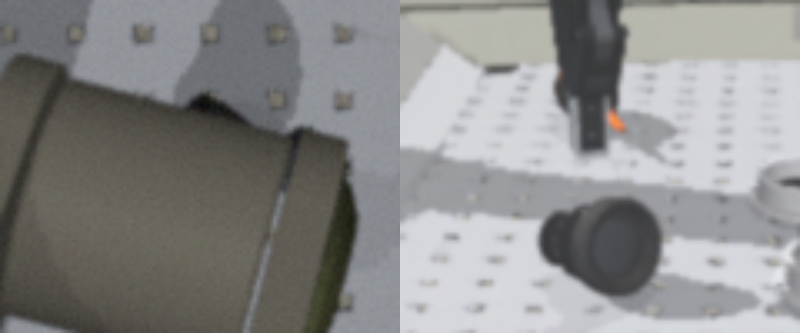

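The tip stands about 2.5 cm above the middle of the lying eyepiece: tip at (590, 153) in the crop, eyepiece spanning 540–660 with its top at 197. I hold here.

```bash
python3 -m crank '[0,0,0,0,0, 0,0,0,0,0, 0,0,0,0,0, 0,0,0,0,0, 0,0,0,0,0, 0,0,0,0,0, 0,0,0,0,0, 0,0,0,0,0]' | head -2
python3 -m crank '[0,0,0,0,0, 0,0,0,0,0, 0,0,0,0,0, 0,0,0,0,0, 0,0,0,0,0, 0,0,0,0,0, 0,0,0,0,0, 0,0,0,0,0]' | head -2
python3 -m crank '[0,0,0,0,0, 0,0,0,0,0, 0,0,0,0,0, 0,0,0,0,0, 0,0,0,0,0, 0,0,0,0,0, 0,0,0,0,0, 0,0,0,0,0]' | head -2
python3 -m crank '[0,0,0,0,0, 0,0,0,0,0, 0,0,0,0,0, 0,0,0,0,0, 0,0,0,0,0, 0,0,0,0,0, 0,0,0,0,0, 0,0,0,0,0]' | head -2
python3 -m crank '[0,0,0,-1,0, 0,0,0,-1.5,0, 0,0,0,-1.5,0, 0,0,0,-1.5,0, 0,0,0,-1.5,0, 0,0,0,-1.5,0, 0,0,0,-1,0, 0,0,0,-0.5,0]' | head -2
python3 -m crank '[0,1,-1.5,0,0, 0,1.5,-1.5,0,0, 0,2,-1.5,0,0, 0,2,-1.5,0,0, 0,2,-1,0,0, 0,2,-1,0,0, 0,2,-0.5,0,0, 0,2,-0.3,0,0]' | head -2
python3 - <<'E'
from h import *
s=env.observe();R=np.array(s["tool_rot"])
print(s["time_s"],s["position"],R.T@(np.array([.596,.129,.047])-s["position"])*100)
E
```

```text
time_s: 5.3
position: [0.4668, -0.0034, 0.0833]
time_s: 5.97
position: [0.4668, -0.0034, 0.0833]
time_s: 6.63
position: [0.4668, -0.0034, 0.0833]
time_s: 7.3
position: [0.4669, -0.0034, 0.0833]
time_s: 7.97
position: [0.4672, -0.0035, 0.1846]
time_s: 8.63
position: [0.5807, 0.1239, 0.1827]
8.6333 [0.58066505 0.12388269 0.18271696] [ 1.63027738 -0.04075055 13.57000203]
```

```bash
python3 -m crank '[0,0.7,0,0.8,0, 0,0.7,0,1.5,0, 0,0.1,0,1.5,0, 0,0,0,1.5,0, 0,0,0,1.5,0, 0,0,0,1.2,0, 0,0,0,0.7,0, 0,0,0,0.3,0]' | head -2
python3 - <<'E'
from h import *
s=env.observe();R=np.array(s["tool_rot"])
print(s["time_s"],s["position"],R.T@(np.array([.596,.129,.047])-s["position"])*100)
p=optics.get_image("scene")["color"]
cv2.imwrite("pics/d.png",cv2.resize(p[160:280,280:440],(800,600))[:,:,::-1])
E
```

```text
time_s: 9.3
position: [0.5937, 0.1267, 0.0917]
9.3 [0.59371751 0.12672551 0.09171605] [ 0.29609725 -0.1487282   4.4709378 ]
```

View pics/d.png

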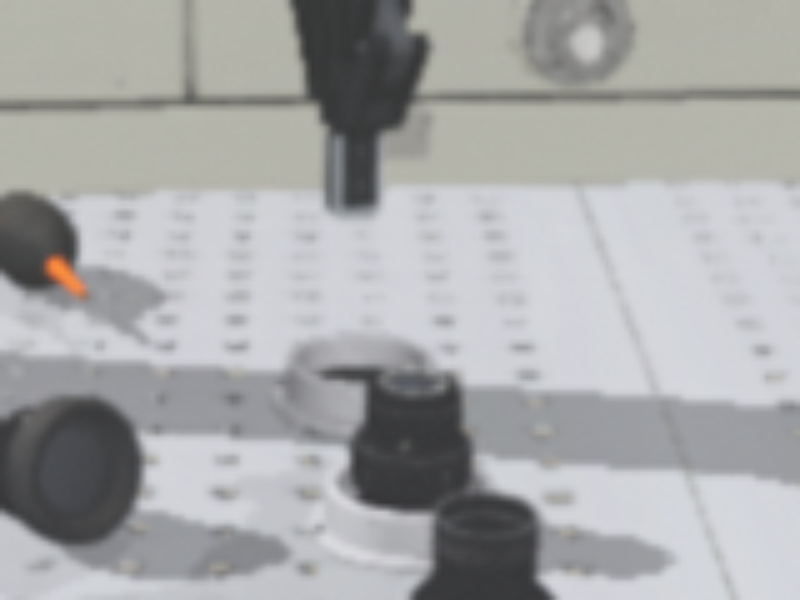

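The tip at (352, 210) is above the mouth of the empty stand, whose rim spans 287–435 around row 362. It needs to go a few mm to the right and about 4.4 cm down.

```bash
python3 -m crank '[0,0.1,-0.1,0.8,0, 0,0.1,-0.1,1,0, 0,0.1,0,0.9,0, 0,0,0,0.8,0, 0,0,0,0.5,0, 0,0,0,0.3,0, 0,0,0,0,0, 0,0,0,0,0]' | head -2
python3 - <<'E'
from h import *
s=env.observe();R=np.array(s["tool_rot"])
print(s["time_s"],s["position"],R.T@(np.array([.596,.129,.047])-s["position"])*100)
p=optics.get_image("scene")["color"]
cv2.imwrite("pics/e.png",cv2.resize(p[160:280,280:440],(800,600))[:,:,::-1])
E
```

```text
time_s: 10.02
position: [0.597, 0.1298, 0.0504]
10.0167 [0.59704698 0.12982843 0.05040276] [-0.12422513  0.04907968  0.3402524 ]
```

View pics/e.png

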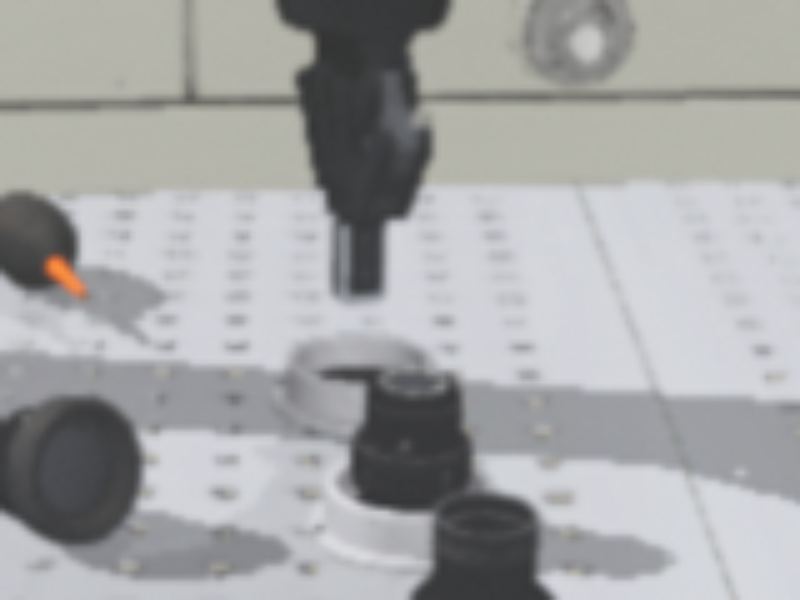

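The tip at (358, 297) is centred over the rim at (361, 363), but slightly high. I lower it 4 mm, hold, then withdraw upward and away.

```bash
python3 -m crank '[0,-0.1,0,0.2,0, 0,0,0,0.2,0, 0,0,0,0,0, 0,0,0,0,0, 0,0,0,0,0, 0,0,0,0,0, 0,0,0,0,0, 0,0,0,0,0]' | head -2
python3 -m crank '[0,0,0,0,0, 0,0,0,0,0, 0,0,0,0,0, 0,0,0,0,0, 0,0,0,0,0, 0,0,0,0,0, 0,0,0,0,0, 0,0,0,0,0]' | head -2
python3 -m crank '[0,0,0,0,0, 0,0,0,0,0, 0,0,0,0,0, 0,0,0,0,0, 0,0,0,0,0, 0,0,0,0,0, 0,0,0,0,0, 0,0,0,0,0]' | head -2
python3 -m crank '[0,0,0,0,0, 0,0,0,0,0, 0,0,0,0,0, 0,0,0,0,0, 0,0,0,0,0, 0,0,0,0,0, 0,0,0,0,0, 0,0,0,0,0]' | head -2
python3 -m crank '[0,0,0,0,0, 0,0,0,0,0, 0,0,0,0,0, 0,0,0,0,0, 0,0,0,0,0, 0,0,0,0,0, 0,0,0,0,0, 0,0,0,0,0]' | head -2
python3 -m crank '[0,0,0,-1,0, 0,0,0,-2,0, 0,0,0,-2.5,0, 0,0,0,-2.5,0, 0,0,0,-2.5,0, 0,0,0,-2.5,0, 0,0,0,-2.5,0, 0,0,0,-2.5,0]' | head -2
```

```text
time_s: 10.73
position: [0.596, 0.1296, 0.0464]
time_s: 11.4
position: [0.596, 0.1296, 0.0463]
time_s: 12.07
position: [0.596, 0.1295, 0.0463]
time_s: 12.73
position: [0.596, 0.1296, 0.0463]
time_s: 13.4
position: [0.596, 0.1295, 0.0463]
time_s: 14.07
position: [0.5957, 0.1295, 0.2286]
```

```bash
python3 -m crank '[0,-1,0.6,0,0, 0,-2,1.1,0,0, 0,-2.2,1.3,0,0, 0,-2.2,1.3,0,0, 0,-2.2,1.3,0,0, 0,-2.2,1.4,0,0, 0,-2.2,1.5,0,0, 0,-2,1.6,0,0]' | head -2
python3 -m crank '[0,-1.8,1.7,0,0, 0,-1.8,1.7,0,0, 0,-1.8,1.7,0,0, 0,-1.8,1.7,0,0, 0,-1.8,1.7,0,0, 0,-1.8,1.7,0,0, 0,-1.8,1.7,0,0, 0,-1.8,1.7,0,0]' | head -2
python3 -m crank '[0,-1.8,1.7,0,0, 0,-1.8,1.7,0,0, 0,-1.8,1.7,0,0, 0,-1.8,1.7,0,0, 0,-1.8,1.7,0,0, 0,-1.8,1.7,0,0, 0,-1.2,1.2,0,0, 0,-0.6,0.6,0,0]' | head -2
python3 -m crank '[0,0,0,0,0, 0,0,0,0,0, 0,0,0,0,0, 0,0,0,0,0, 0,0,0,0,0, 0,0,0,0,0, 0,0,0,0,0, 0,0,0,0,0]' | head -2
python3 - <<'E'
from h import *
scan("f",("top","scene"),["eyepiece_lying","stand_empty"])
E
```

```text
time_s: 14.73
position: [0.4707, -0.0139, 0.2272]
time_s: 15.4
position: [0.3725, -0.186, 0.2272]
time_s: 16.07
position: [0.2864, -0.3379, 0.227]
time_s: 16.73
position: [0.2875, -0.3362, 0.2263]
top [ 0.519 -0.063  1.017]
eyepiece_lying 0.77 [258. 292.] [0.466 0.001 0.025]
eyepiece_lying 0.41 [413. 197.] [ 0.628 -0.264  0.025]
stand_empty 0.96 [185. 214.] [0.599 0.127 0.015]
scene [ 0.569 -0.839  0.395]
eyepiece_lying 0.69 [291. 251.] [0.472 0.006 0.025]
stand_empty 0.73 [346. 237.] [0.585 0.107 0.015]
stand_empty 0.38 [271. 329.] [ 0.468 -0.264  0.015]
```

View pics/f_top.png

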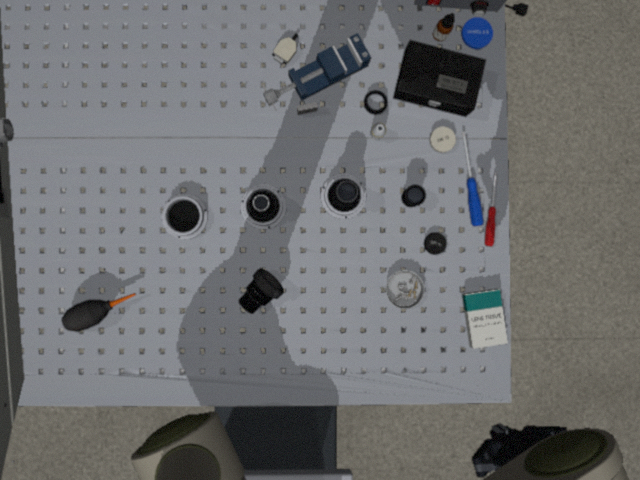

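Nothing has moved: the lying eyepiece is still at (260, 291) and the empty stand at (184, 215). The hand is well clear.

```bash
python3 -c "
from rig import env
print(env.close_job())"
```

```text
the job is handed in; nothing more can be done
None
```

I pointed at the lying eyepiece and then at the empty stand's mouth from about 2.5 cm above, each for more than two seconds, then drew the hand more than 30 cm away; nothing was touched or moved, and the job was handed in at about 17 s.

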